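# Lean the long pen board against the parts bin

## Robot

A 7-joint arm with a two-finger parallel gripper is mounted at the origin on the work surface. World frame = base frame: x ahead of the robot, y to its left, z up, the work surface at z = 0. Lengths are in m, angles in rad, forces in N, time in s.
With the tool pointing down it reaches from about 0.4 to 0.9 m from the base axis. Payload 5.6 kg.
Tool frame: the origin (TCP) lies at the very end of the fingers, on their centre line; the grasp point (between the pads) lies 19 mm behind it; x points along the fingers, y is the direction in which the jaws open and shut, and the axes are right-handed (so a half turn about x gives the same grasp; the last joint's range is limited). The gripper opens to 92 mm and grips with 3 to 60 N. Pads are 20 mm wide; open, the fingers measure 128 mm over their backs; the gripper's body (75 mm by 189 mm) begins 69 mm behind the grasp point.
Start: joints at [-0.043, 0.468, -0.012, 1.603, 0.006, 1.071, -0.056], TCP at [0.65, -0, 0.215] pointing down, gripper open.
Joint ranges: [-2.53, 2.53], [-0.31, 2.02], [-1.57, 1.55], [0.28, 2.44], [-1.29, 4.43], [0.15, 1.84], [-2.92, 2.92]. Speed limits (rad/s): [2.57, 2.57, 3.14, 3.14, 3.14, 3.14, 3.14].

## Interface

Orientations are given as a unit quaternion [w, x, y, z].
In Python, from cell import * gives the robot as it stands.
- The arm moves only by the tool step_arm, never from a script. Its argument "deltas" is a list of rows, each a list of 7 numbers: the turn, a rotation vector about the tool's x, y, z in rad, then the shift along the tool's x, y, z in cm, then the opening, from 0 (shut) to 1 (fully open). A call has 1 to 12 rows; each row shifts and turns the commanded pose from where the row before left it, along the tool's axes as they then stand; what a row does not reach is not made up. A row lasts 1/8 s, in which the tool goes at most 62.5 mm and 10.7 degrees, less where a joint would pass 70% of its speed; a pose out of reach is approached as far as the arm can. A call with a gripper value outside its range is refused whole. The fingers move at their own pace and stop on an object; "grip_force" is the grip in N (left out, the last holds). Time passes only in rows, so rows that do not move let the fingers close. It gives the time, the measured TCP pose, the force and the opening at its end, in the units of the state.
- get_obs(): the state, without advancing time (a new reading comes with each control period).
- snapshot(name): name is "scene" or "side" or "wrist"; returns a dict with "img" (480x640x3 uint8, red, green, blue), "fx", "fy", "cx", "cy" (pixels), "pose" (4x4, takes a point from camera to world coordinates). Camera axes: x right, y up, looking along -z (the intrinsics and any distortion apply to the point x, -y, -z); pixel columns grow to the right and rows downward; lengths in m; the calibration is good to about 2 mm. A picture is of the moment at which its call begins. There is no depth.
- hand_in(): hands the job in, once; it reports no verdict.
The state is a dict: "t": time; "qpos": joint angles; "dq": joint speeds; "effort": joint torques, N m; "eef_pos": TCP position; "eef_rot": TCP orientation; "ft_force": force on the tool from outside, world axes, zero at the start; "moment": the same for the moment, N m; "gripper_width": finger opening in m.
Only numpy, scipy, OpenCV 4.12 (cv2) and the standard library are available. Lean on these libraries where they do the work, as an engineer would, in place of code of your own. Each camera call takes 0.05 s, during which the arm holds its last target.

## Task

Take the longest of the three walnut boards out of the slotted rack and lean it, standing on its foot, against the smooth long side of the parts bin, somewhere about the middle of that side and squarely facing it. Set the foot on the counter in the gap between the bin and the low brass stop rail, close to the rail, so that it cannot slide away, and let the board's upper part rest back on the bin's edge. Leave the two short boards in the rack.

Things in the scene. Friction and masses are not known exactly. Their poses are not given: they have to be found in the camera images.
- long_board: Longest walnut board: 210 mm long (its z), 50 wide (its x), 14 thick (its y), about 0.14 kg, both faces alike with dark grooves, brass edging at the top. Origin: centre of its underside (foot), z up the board. Starts upright in one of the three slots of a fixed walnut rack, foot 10 mm above the counter; slots 30 mm deep, 3 mm wider than the board, so it may stand a few degrees off upright.
- short_board_a: Short board of the same make, in another slot: 100 mm long (z), 50 wide (x), 14 thick (y); origin: centre of its underside; its top is 110 mm above the counter. Stays in the rack, a block 90 x 170 x 40 mm high with its slots 50 mm apart along the boards' thickness direction.
- short_board_b: The shortest board, in the remaining slot: 80 mm long (z), 50 mm wide (x), 14 mm thick (y), origin at the centre of its underside. Stays in the rack.
- bin: Fixed walnut parts bin, brass grilles on its two ends: solid box 170 mm long (x), 130 deep (y -130 to 0), 120 high, flat clear top. Origin: foot of its smooth side wall, mid-length, at counter height; y points out of the wall, z up. With it goes the brass stop rail, parallel to the wall, 180 mm long, 15 high, from y = 62 to 74 mm; bare counter (z = 0) between wall and rail.
There are look-alikes about, which are no part of the job. What is shaped like the long_board but orange or pink is not meant.

How it is judged:
By the outcome, as a careful person would: the job done as asked, in the order asked, and still so for the second after the job is handed in, with the robot touching nothing.
It also fails if it takes over 45 s, if anything falls off the work surface, if the arm or the gripper's body presses on something with over 40 N, if the wrist force passes 120 N, or if a joint passes its speed limit or range.

## Working session

There is one attempt and no reset: what is moved stays moved. The work goes in short steps, Python scripts to look and compute and a tool call to move; the robot and the scene stay as the last step left them, time stands still between calls to the robot, and variables do not carry over. Pictures are saved under pics/ and viewed, and the job is handed in when it is done.

Besides the shell and the picture viewer there is one more tool, called after "Emit:" by a JSON object that holds its "api" and its "payload", one argument or row to a line. step_arm: Moves the arm, as the interface text tells. Its arguments: {"type":"object","properties":{"deltas":{"type":"array","items":{"type":"array","items":{"type":"number"}}},"grip_force":{"type":"number"}},"required":["deltas"]}

```bash
ls; mkdir -p pics
python3 - <<'E'
from cell import *
import cv2
for n in ["scene","side","wrist"]:
    s=snapshot(n); cv2.imwrite(f"pics/{n}0.png",s["img"][:,:,::-1]); 
    import numpy as np
    print(n,s["fx"],s["fy"],s["cx"],s["cy"],[k for k in s]); print(np.round(s["pose"],3))
o=get_obs(); print(o)
E
```

```text
pics
scene 595.0812286556928 595.0812286556928 319.735856015133 238.4425902316673 ['img', 'fx', 'fy', 'cx', 'cy', 'pose']
[[-0.851 -0.4    0.339  0.909]
 [ 0.524 -0.641  0.56   0.742]
 [-0.007  0.655  0.756  0.883]
 [ 0.     0.     0.     1.   ]]
side 563.5116709982389 563.5116709982389 324.61605445451534 240.95335718986792 ['img', 'fx', 'fy', 'cx', 'cy', 'pose']
[[-0.984  0.117 -0.135  0.407]
 [-0.178 -0.692  0.7    0.804]
 [-0.011  0.713  0.701  0.71 ]
 [ 0.     0.     0.     1.   ]]
wrist 357.77066559842973 357.77066559842973 313.2868059577161 240.96570379907723 ['img', 'fx', 'fy', 'cx', 'cy', 'pose']
[[ 1.     0.001  0.001  0.649]
 [-0.001  0.96   0.281  0.08 ]
 [-0.001 -0.281  0.96   0.385]
 [ 0.     0.     0.     1.   ]]
{'t': 0.15, 'qpos': array([-0.04301767,  0.46818576, -0.01163147,  1.60340305,  0.00599088,
        1.07141621, -0.05631999]), 'dq': array([-2.00526546e-03, -7.07011724e-04, -6.59973344e-04, -4.47958139e-03,
       -7.44331401e-04, -8.63021779e-06, -1.59302078e-04]), 'effort': array([ 5.41294467e-04, -5.20952761e+01, -1.22385321e-02, -2.43975341e+01,
       -5.66028839e-02,  1.53196411e-02,  8.68381130e-05]), 'eef_pos': array([ 6.49546971e-01, -3.22369589e-05,  2.13855867e-01]), 'eef_rot': array([-0.49966556, -0.49964668, -0.50031108,  0.5003762 ]), 'ft_force': array([-0.30557917, -0.08426519, -1.11929006]), 'moment': array([ 0.03054702, -0.03326676,  0.01523569]), 'gripper_width': 0.09179155816339044}
```

View pics/scene0.png

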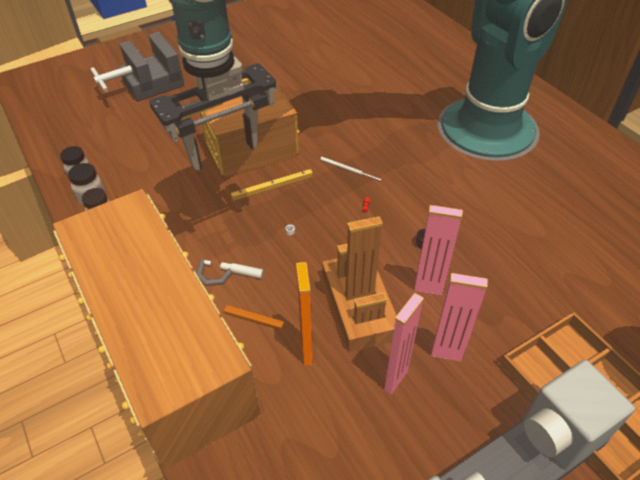

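View pics/side0.png

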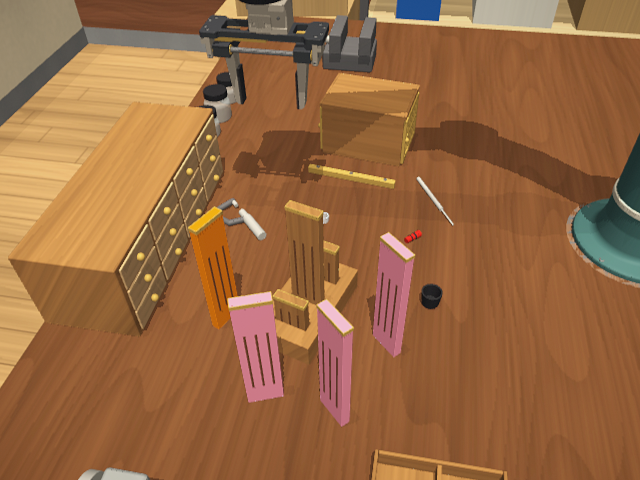

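View pics/wrist0.png

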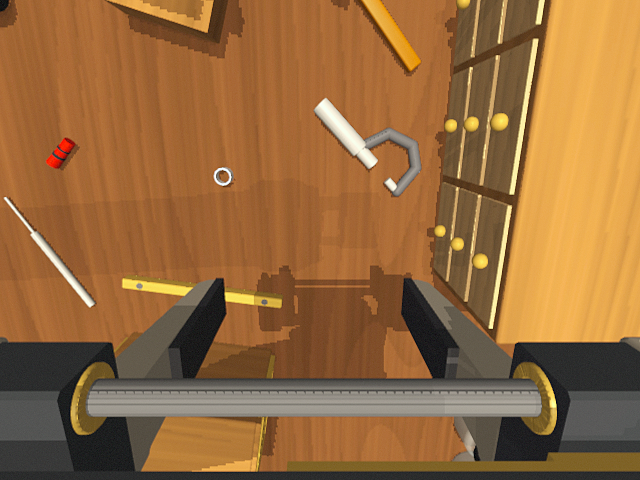

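The long-board candidates in the scene view are:
- walnut board in the rack (362,260)
- orange board (305,315)
- pink boards (440,250), (460,318), (404,345)

Only the walnut one in the rack's middle slot fits. The bin is the box at (250,135), with its rail at (272,184). Next I'll enlarge crops to confirm this and pick corners.

Run:
```python
import cv2
def crop(n,x,y,w,h,k,out):
    im=cv2.imread(f"pics/{n}0.png")[y:y+h,x:x+w]
    im=cv2.resize(im,None,fx=k,fy=k,interpolation=cv2.INTER_CUBIC)
    for i in range(0,w,20):
        cv2.putText(im,str(x+i),(i*k,8),0,0.3,(255,255,255),1); cv2.line(im,(i*k,10),(i*k,16),(255,255,255),1)
    for j in range(0,h,20):
        cv2.putText(im,str(y+j),(0,j*k+4),0,0.3,(255,255,255),1); cv2.line(im,(20,j*k),(26,j*k),(255,255,255),1)
    cv2.imwrite(out,im)
crop("scene",310,205,100,150,4,"pics/c1.png")
crop("side",260,190,110,170,3,"pics/c2.png")
crop("scene",190,85,140,120,5,"pics/c3.png")
crop("side",295,65,140,130,4,"pics/c4.png")
```

```text
(no output)
```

View pics/c1.png

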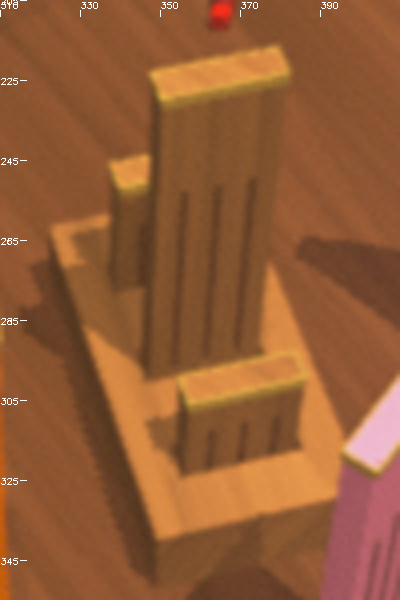

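View pics/c2.png

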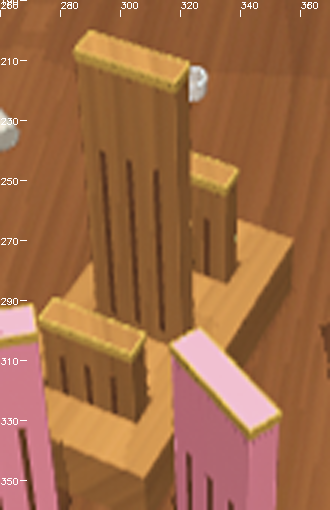

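View pics/c3.png

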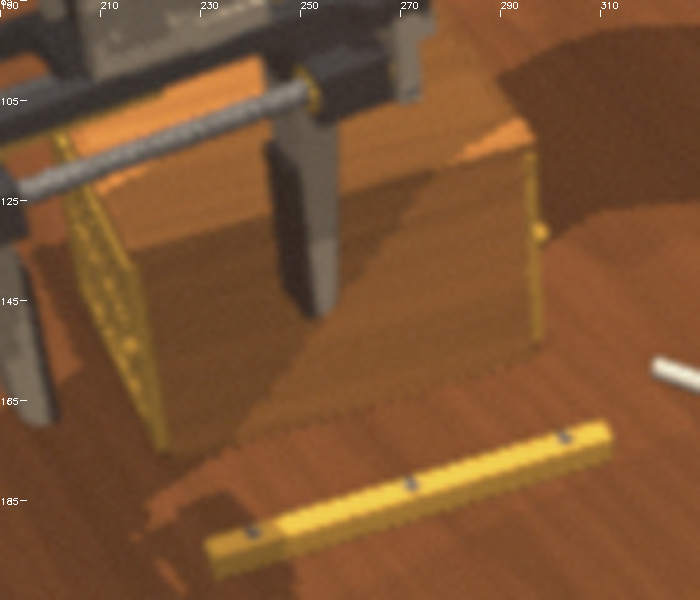

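View pics/c4.png

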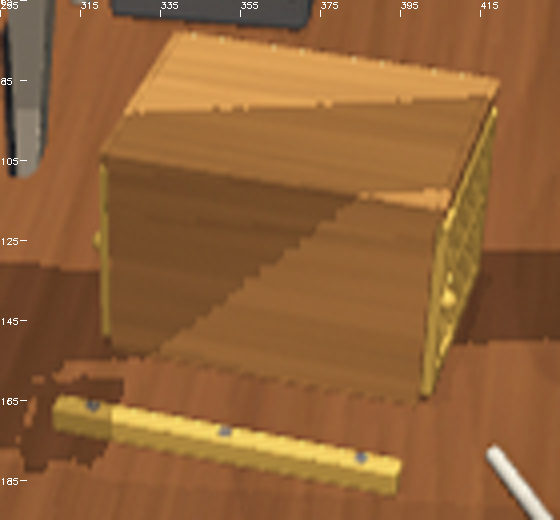

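Confirmed: the walnut board with brass edging stands in the middle slot, scene top corners about (348,223) to (382,222). I'll triangulate its corners and the bin's.

```bash
cat > h.py <<'E'
from cell import *
import numpy as np, cv2
C={"scene":(595.0812,319.7359,238.4426),"side":(563.5117,324.6161,240.9534)}
def ray(s,p):
    d=np.array([(p[0]-s["cx"])/s["fx"],-(p[1]-s["cy"])/s["fy"],-1.])
    return s["pose"][:3,3],s["pose"][:3,:3]@d
def onz(s,p,z):
    o,d=ray(s,p); return o+d*(z-o[2])/d[2]
def tri(s1,p1,s2,p2):
    o1,d1=ray(s1,p1);o2,d2=ray(s2,p2)
    A=np.stack([d1,-d2],1);t=np.linalg.lstsq(A,o2-o1,rcond=None)[0]
    a=o1+d1*t[0];b=o2+d2*t[1];return (a+b)/2,np.linalg.norm(a-b)
E
python3 - <<'E'
from h import *
np.set_printoptions(precision=4,suppress=True)
S=snapshot("scene");D=snapshot("side")
def f(l,off,k): return [(off[0]+u/k,off[1]+v/k) for u,v in l]
bs=f([(150,73),(280,46),(290,69),(160,97)],(310,205),4)
bd=f([(190,63),(182,79),(76,45),(90,30)],(260,190),3)
print("board top scene z.22");[print(onz(S,p,.22)) for p in bs]
print("board side");[print(onz(D,p,.22)) for p in bd]
# side corner order: right-far, right-near, left-near, left-far
def show(n,a,b,z):
    P,g=tri(S,a,D,b);print(n,P,"gap",round(g,4),"| z-plane",onz(S,a,z),onz(D,b,z))
far_r=(260+190/3,190+63/3)
show("R-far",bs[1],bd[0],.22) ; show("R-near",bs[2],bd[1],.22); show("L-near",bs[3],bd[2],.22); show("L-far",bs[0],bd[3],.22)
bin_s=f([(138,247),(533,145),(165,450),(538,342)],(190,85),5)
bin_d=f([(103,155),(440,211),(106,347),(425,397)],(295,65),4)
for n,a,b,z in zip(["topL","topR","footL","footR"],bin_s,bin_d,[.12,.12,0,0]): show(n,a,b,z)
rs=f([(206,543),(608,422),(612,440),(212,562),(216,578),(612,458)],(190,85),5)
rd=f([(58,397),(400,462),(398,476),(56,412),(55,430),(396,493)],(295,65),4)
for n,a,b,z in zip(["tbL","tbR","tfR","tfL","bfL","bfR"],rs,rd,[.015]*4+[0]*2): show(n,a,b,z)
E
```

```text
board top scene z.22
[0.5606 0.2469 0.22  ]
[0.5111 0.2615 0.22  ]
[0.5148 0.2731 0.22  ]
[0.5641 0.259  0.22  ]
board side
[0.5125 0.2601 0.22  ]
[0.514  0.2709 0.22  ]
[0.5644 0.2567 0.22  ]
[0.5605 0.2457 0.22  ]
R-far [0.5121 0.2627 0.222 ] gap 0.0004 | z-plane [0.5111 0.2615 0.22  ] [0.5125 0.2601 0.22  ]
R-near [0.5142 0.2722 0.2201] gap 0.0017 | z-plane [0.5148 0.2731 0.22  ] [0.514  0.2709 0.22  ]
L-near [0.5641 0.2588 0.221 ] gap 0.0015 | z-plane [0.5641 0.259  0.22  ] [0.5644 0.2567 0.22  ]
L-far [0.5605 0.2466 0.2203] gap 0.0008 | z-plane [0.5606 0.2469 0.22  ] [0.5605 0.2457 0.22  ]
topL [ 0.5967 -0.1655  0.1204] gap 0.0009 | z-plane [ 0.5962 -0.1666  0.12  ] [ 0.5969 -0.1653  0.12  ]
topR [ 0.4286 -0.1401  0.1201] gap 0.001 | z-plane [ 0.429  -0.1395  0.12  ] [ 0.4285 -0.1412  0.12  ]
footL [ 0.5977 -0.1737  0.0012] gap 0.0049 | z-plane [ 0.5959 -0.1783  0.    ] [ 0.5983 -0.1714  0.    ]
footR [ 0.4265 -0.1476  0.0056] gap 0.0003 | z-plane [ 0.4233 -0.1535  0.    ] [ 0.4267 -0.155   0.    ]
tbL [ 0.6107 -0.1038  0.0146] gap 0.0011 | z-plane [ 0.6112 -0.1027  0.015 ] [ 0.6106 -0.1042  0.015 ]
tbR [ 0.4339 -0.0745  0.0187] gap 0.0008 | z-plane [ 0.4322 -0.0775  0.015 ] [ 0.434  -0.0798  0.015 ]
tfR [ 0.4343 -0.0708  0.0122] gap 0.0019 | z-plane [ 0.4366 -0.0669  0.015 ] [ 0.4339 -0.0687  0.015 ]
tfL [ 0.6111 -0.0991  0.0082] gap 0.0017 | z-plane [ 0.6139 -0.0915  0.015 ] [ 0.6091 -0.0917  0.015 ]
bfL [ 0.6112 -0.0974 -0.001 ] gap 0.0001 | z-plane [ 0.6116 -0.0965 -0.    ] [ 0.611  -0.0961  0.    ]
bfR [ 0.4345 -0.0709  0.0015] gap 0.0017 | z-plane [ 0.4343 -0.0712  0.    ] [ 0.4343 -0.074   0.    ]
```

```bash
cat >> h.py <<'E'
from scipy.spatial.transform import Rotation as R
def cur():
    o=get_obs(); q=o["eef_rot"]; return o,R.from_quat([q[1],q[2],q[3],q[0]])
def plan(tp,tR):
    o,r=cur()
    rv=(r.inv()*tR).as_rotvec()
    d=tR.inv().apply(np.array(tp)-o["eef_pos"])*100
    d0=r.inv().apply(np.array(tp)-o["eef_pos"])*100
    print("t",o["t"],"pos",o["eef_pos"],"w",o["gripper_width"],"F",o["ft_force"])
    print("turn",np.round(rv,4),"shift after turn cm",np.round(d,3),"before turn",np.round(d0,3))
def toolR(xd,yd):
    xd=np.array(xd,float);xd/=np.linalg.norm(xd);yd=np.array(yd,float);yd-=xd*(yd@xd);yd/=np.linalg.norm(yd)
    return R.from_matrix(np.stack([xd,yd,np.cross(xd,yd)],1))
np.set_printoptions(precision=4,suppress=True)
E
python3 - <<'E'
from h import *
S=snapshot("scene");D=snapshot("side")
for p in [(346.75,300),(375.5,293)]: print(onz(S,p,.04))
for p in [(260+98/3,190+316/3),(260+190/3,190+342/3)]: print(onz(D,p,.04))
o,r=cur();print(r.as_matrix())
a=np.deg2rad(-16)
b=np.array([-np.sin(a),np.cos(a),0])
for s in (1,-1): plan([.538,.260,.176],toolR([0,0,-1],s*b))
E
```

```text
[0.5654 0.261  0.04  ]
[0.5149 0.275  0.04  ]
[0.5628 0.2613 0.04  ]
[0.513  0.2701 0.04  ]
[[-0.0004  1.     -0.0001]
 [-0.0001 -0.0001 -1.    ]
 [-1.     -0.0004  0.0001]]
t 0.35 pos [ 0.6499 -0.0001  0.2143] w 0.09183622798776989 F [ 0.4388 -0.2599 -0.3664]
turn [-1.2917 -0.0002  0.0004] shift after turn cm [  3.834  21.918 -17.923] before turn [  3.836 -11.189 -26.008]
t 0.35 pos [ 0.6499 -0.0001  0.2143] w 0.09183622798776989 F [ 0.4388 -0.2599 -0.3664]
turn [1.8499 0.0004 0.0002] shift after turn cm [  3.834 -21.918  17.923] before turn [  3.836 -11.189 -26.008]
```

Emit:
{"api": "step_arm", "payload": {
  "deltas": [
    [0,0,0,-4,0,0,1],
    [0,0,0,-4,0,0,1],
    [-0.1615,0,0,0,0,0,1],
    [-0.1615,0,0,0,0,0,1],
    [-0.1615,0,0,0,0,0,1],
    [-0.1615,0,0,0,0,0,1],
    [-0.1615,0,0,0,0,0,1],
    [-0.1615,0,0,0,0,0,1],
    [-0.1615,0,0,0,0,0,1],
    [-0.1615,0,0,0,0,0,1],
    [0,0,0,0,0,0,1]
  ],
  "grip_force": 25
}}

```text
t: 1.72
eef_pos: [0.65, -0.0002, 0.2945]
eef_rot: [0.7, 0.099, 0.7, -0.099]
ft_force: [-0.1, 0.1, -0.1]
gripper_width: 0.092
```

Emit:
{"api": "step_arm", "payload": {
  "deltas": [
    [0,0,0,0,3.13,-2.56,1],
    [0,0,0,0,3.13,-2.56,1],
    [0,0,0,0,3.13,-2.56,1],
    [0,0,0,0,3.13,-2.56,1],
    [0,0,0,0,3.13,-2.56,1],
    [0,0,0,0,3.13,-2.56,1],
    [0,0,0,0,3.13,-2.56,1],
    [0,0,0,0,0,0,1],
    [0,0,0,0,0,0,1]
  ]
}}

```text
t: 2.85
eef_pos: [0.5384, 0.2592, 0.2945]
eef_rot: [0.7, 0.099, 0.7, -0.099]
ft_force: [-0.0, -0.6, 0.1]
gripper_width: 0.0915
```

Run:
```python
from h import *
a=np.deg2rad(-16)
b=np.array([-np.sin(a),np.cos(a),0])
plan([.538,.260,.172],toolR([0,0,-1],b))
for n in ["wrist","side"]: cv2.imwrite(f"pics/{n}1.png",snapshot(n)["img"][:,:,::-1])
```

```text
t 2.85 pos [0.5384 0.2592 0.2945] w 0.09153545762367508 F [-0.008  -0.567   0.1228]
turn [-0.0019  0.0005  0.0006] shift after turn cm [12.254  0.065 -0.061] before turn [12.254  0.073 -0.068]
```

View pics/wrist1.png

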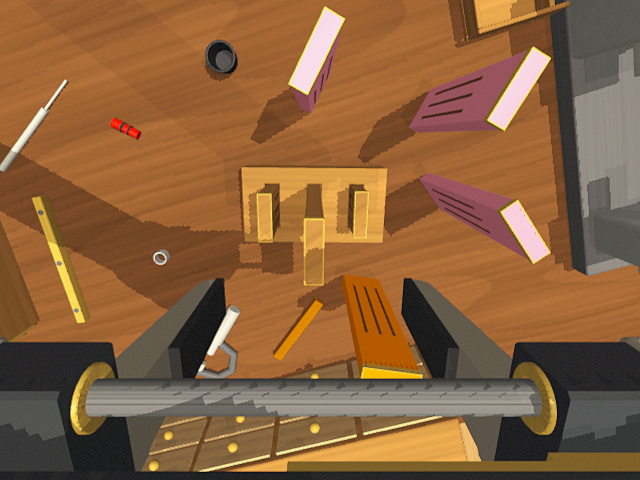

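View pics/side1.png

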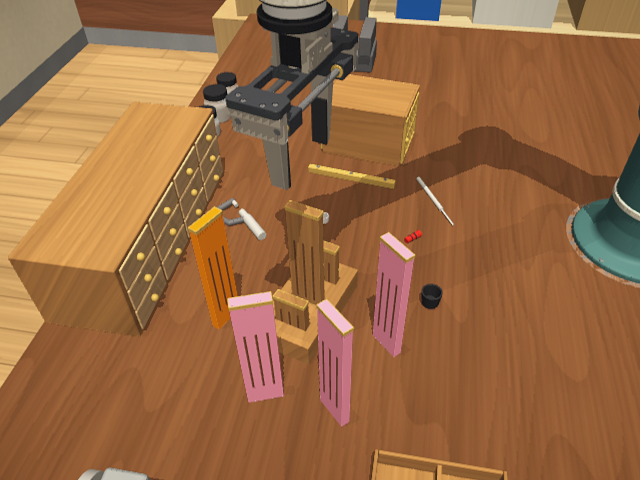

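The wrist view shows the board top at (314,252), centred left-right between the fingers. The orange board at (385,340) is nearby, so I'll check its clearance.

Run:
```python
from h import *
S=snapshot("scene");D=snapshot("side")
S0=S
P,g=tri(S,(303,272),D,(207,221));print(P,g)
o,r=cur();print("in tool frame cm",r.inv().apply(P-np.array([.538,.26,.172]))*100)
W=snapshot("wrist")
for c in [(324,218),(304,218),(324,285),(304,285),(314,252)]: print(onz(W,c,.22))
```

```text
[0.6626 0.2881 0.2092] 0.007336662924310333
in tool frame cm [-3.7173  6.1608 11.1901]
[0.5168 0.2733 0.22  ]
[0.5129 0.2598 0.22  ]
[0.5659 0.2595 0.22  ]
[0.5618 0.2452 0.22  ]
[0.539  0.2596 0.22  ]
```

Emit:
{"api": "step_arm", "payload": {
  "deltas": [
    [0,0,0,3,0.03,-0.03,1],
    [0,0,0,3,0.03,-0.03,1],
    [0,0,0,3,0,0,1],
    [0,0,0,2.6,0,0,1],
    [0,0,0,0,0,0,1],
    [0,0,0,0,0,0,0.12],
    [0,0,0,0,0,0,0.12],
    [0,0,0,0,0,0,0],
    [0,0,0,0,0,0,0],
    [0,0,0,0,0,0,0],
    [0,0,0,0,0,0,0],
    [0,0,0,0,0,0,0]
  ],
  "grip_force": 25
}}

```text
t: 4.6
eef_pos: [0.5376, 0.2606, 0.1785]
eef_rot: [0.7, 0.098, 0.7, -0.098]
ft_force: [-0.6, 1.3, 0.9]
gripper_width: 0.024
```

Emit:
{"api": "step_arm", "payload": {
  "deltas": [
    [0,0,0,0,0,0,0],
    [0,0,0,0,0,0,0],
    [0,0,0,0,0,0,0]
  ],
  "grip_force": 25
}}

```text
t: 4.97
eef_pos: [0.5376, 0.2606, 0.1785]
eef_rot: [0.7, 0.098, 0.7, -0.098]
ft_force: [0.7, 0.4, -0.2]
gripper_width: 0.0137
```

Emit:
{"api": "step_arm", "payload": {
  "deltas": [
    [0,0,0,-0.5,0,0,0],
    [0,0,0,-1,0,0,0],
    [0,0,0,-1.5,0,0,0],
    [0,0,0,-2,0,0,0],
    [0,0,0,-2.5,0,0,0],
    [0,0,0,-2.5,0,0,0],
    [0,0,0,-2.5,0,0,0],
    [0,0,0,-2,0,0,0],
    [0,0,0,0,0,0,0]
  ]
}}

```text
t: 6.1
eef_pos: [0.5384, 0.2613, 0.3262]
eef_rot: [0.702, 0.099, 0.699, -0.097]
ft_force: [-0.3, -0.1, -2.0]
gripper_width: 0.0139
```

Run:
```python
from h import *
a=np.deg2rad(-8.7)
t=np.array([np.cos(a),np.sin(a),0]); n=np.array([-np.sin(a),np.cos(a),0])
O=np.array([.5126,-.153,0])
print(t,n)
plan(O+n*.035+np.array([0,0,.3235]),toolR([0,0,-1],n))
for nm in ["scene","side"]: cv2.imwrite(f"pics/{nm}2.png",snapshot(nm)["img"][:,:,::-1])
```

```text
[ 0.9885 -0.1513  0.    ] [0.1513 0.9885 0.    ]
t 6.1 pos [0.5384 0.2613 0.3262] w 0.013928589536649695 F [-0.2605 -0.1199 -1.9918]
turn [-0.1269  0.0036 -0.0028] shift after turn cm [  0.268 -37.844   3.721] before turn [  0.187 -37.069   8.482]
```

View pics/side2.png

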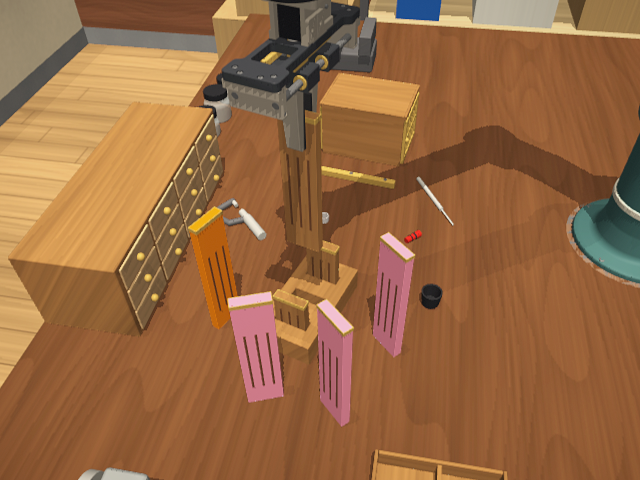

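Held straight and clear of the rack. I'll turn to the bin's heading, then carry the board over upright, with its foot about 0.157 m up.

Emit:
{"api": "step_arm", "payload": {
  "deltas": [
    [-0.0635,0.0018,-0.0014,0,0,0,0],
    [-0.0635,0.0018,-0.0014,0,0,0,0],
    [0,0,0,0,-1.8,0.18,0],
    [0,0,0,0,-4.0,0.4,0],
    [0,0,0,0,-4.0,0.4,0],
    [0,0,0,0,-4.0,0.4,0],
    [0,0,0,0,-4.0,0.4,0],
    [0,0,0,0,-4.0,0.4,0],
    [0,0,0,0,-4.0,0.4,0],
    [0,0,0,0,-4.0,0.4,0],
    [0,0,0,0,-4.0,0.4,0],
    [0,0,0,0,-2,0.2,0]
  ]
}}

```text
t: 7.7
eef_pos: [0.5173, -0.1026, 0.3239]
eef_rot: [0.703, 0.055, 0.707, -0.057]
ft_force: [0.4, 0.5, -1.4]
gripper_width: 0.0139
```

Emit:
{"api": "step_arm", "payload": {
  "deltas": [
    [0,0,0,0,-1,0.1,0],
    [0,0,0.075,0,0,0,0],
    [0,0,0.1,0,0,0,0],
    [0,0,0.1,0,0,0,0],
    [0,0,0.1,0,0,0,0],
    [0,0,0,0,0,0,0],
    [0,0,0,0,0,0,0]
  ]
}}

```text
t: 8.57
eef_pos: [0.5183, -0.1078, 0.3245]
eef_rot: [0.701, 0.183, 0.684, 0.078]
ft_force: [0.3, 0.5, -1.2]
gripper_width: 0.014
```

```bash
cat >> h.py <<'E'
a=np.deg2rad(-8.7)
t=np.array([np.cos(a),np.sin(a),0]); n=np.array([-np.sin(a),np.cos(a),0]); Z=np.array([0,0,1.])
O=np.array([.5126,-.153,0])
def goal(yi,zi,th,x=0,s=.1685):
    th=np.deg2rad(th);u=-np.sin(th)*n+np.cos(th)*Z;v=np.cos(th)*n+np.sin(th)*Z
    return O+x*t+n*yi+Z*zi+v*.007+u*s, toolR(-u,v)
E
python3 - <<'E'
from h import *
plan(*goal(.047,.10,21.5)); plan(*goal(.047,.0,21.5))
for nm in ["scene","side"]: cv2.imwrite(f"pics/{nm}3.png",snapshot(nm)["img"][:,:,::-1])
E
```

```text
t 8.575 pos [ 0.5183 -0.1078  0.3245] w 0.013960279878520254 F [ 0.2739  0.4806 -1.2205]
turn [-0.0003 -0.004   0.004 ] shift after turn cm [ 4.089 -7.389  0.116] before turn [ 4.118 -7.372  0.135]
t 8.575 pos [ 0.5183 -0.1078  0.3245] w 0.013960279878520254 F [ 0.2739  0.4806 -1.2205]
turn [-0.0003 -0.004   0.004 ] shift after turn cm [ 13.393 -11.054   0.116] before turn [ 13.437 -11.      0.172]
```

View pics/scene3.png

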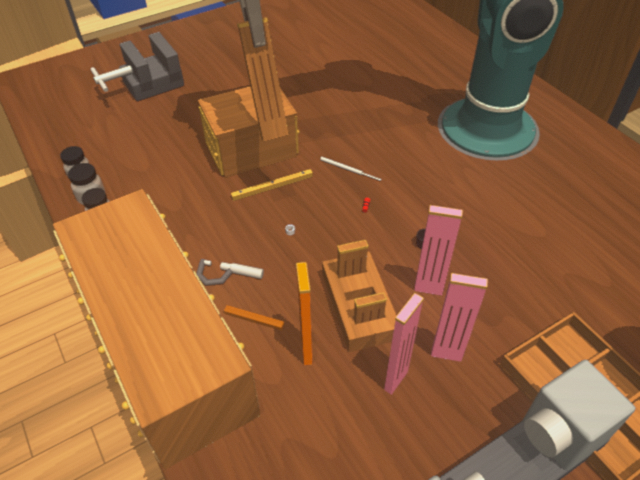

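View pics/side3.png

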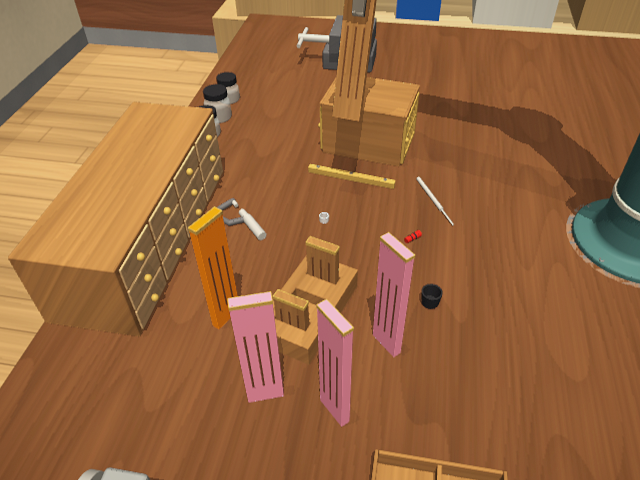

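The board is held tilted, and both bin front corners are now clear. I'll measure the board's foot corners and the bin edge again from crops.

Run:
```python
import cv2
def crop(n,x,y,w,h,k,out):
    im=cv2.imread(f"pics/{n}3.png")[y:y+h,x:x+w]
    im=cv2.resize(im,None,fx=k,fy=k,interpolation=cv2.INTER_CUBIC)
    cv2.imwrite(out,im)
crop("scene",190,80,140,120,5,"pics/d3.png")
crop("side",295,65,140,130,4,"pics/d4.png")
```

```text
(no output)
```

View pics/d3.png

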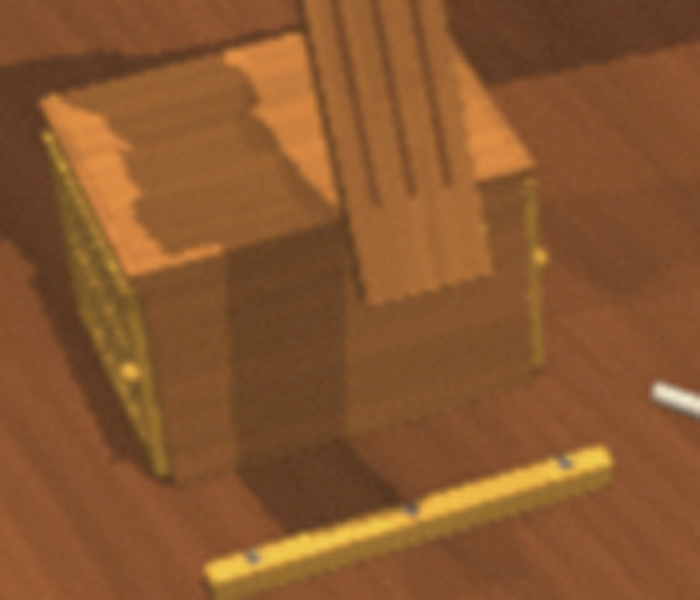

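View pics/d4.png

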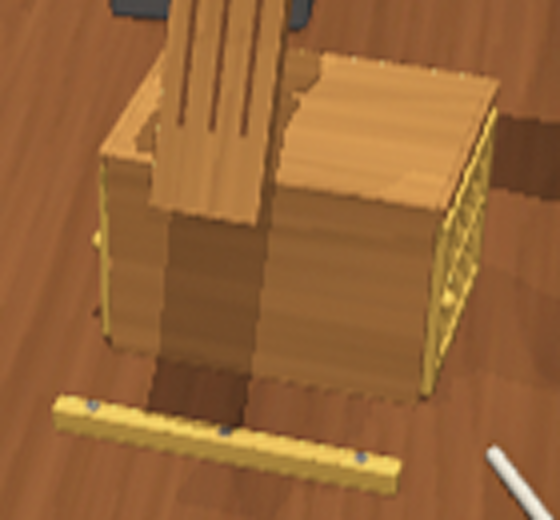

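Run:
```python
from h import *
S=snapshot("scene");D=snapshot("side")
L,g1=tri(S,(264,141),D,(333,116.75));Rr,g2=tri(S,(288.2,134.6),D,(359.5,121))
print(L,g1,Rr,g2,np.linalg.norm(L-Rr),np.degrees(np.arctan2((L-Rr)[1],(L-Rr)[0])),"tilt dz",(L-Rr)[2])
o,r=cur();M=r.as_matrix()
pred=o["eef_pos"]+M[:,0]*.1685+M[:,1]*.007
print("pred outer mid",pred,"meas",(L+Rr)/2, "x along bin", ((L+Rr)/2-O)@t, "y",((L+Rr)/2-O)@n)
A,_=tri(S,(217.6,135.2),D,(320.75,103.75));B,_=tri(S,(297,113.6),D,(405,117.75));print(A,B,((A+B)/2-O)@n,((A+B)/2-O)@t,np.degrees(np.arctan2((A-B)[1],(A-B)[0])))
```

```text
[ 0.5517 -0.0449  0.1694] 0.00012514076745187287 [ 0.504  -0.0382  0.1692] 0.0013214074093424394 0.04816265133282619 -8.016759665372923 tilt dz 0.00020274035299416848
pred outer mid [ 0.5282 -0.0405  0.1703] meas [ 0.5279 -0.0415  0.1693] x along bin -0.001780158679232174 y 0.1124912795397365
[ 0.597  -0.1651  0.1197] [ 0.4284 -0.1387  0.1215] 0.0010847854096970328 -6.0678018866444727e-05 -8.922686753473434
```

Measured foot and prediction agree to 1 mm. Next I go over the gap, then straight down.

Run:
```python
from h import *
plan(*goal(.046,.10,20.5)); plan(*goal(.046,.0,20.5))
```

```text
t 8.775 pos [ 0.5185 -0.1076  0.3248] w 0.01372066353088605 F [-0.2867  0.1815 -2.7011]
turn [ 0.0008 -0.0036 -0.014 ] shift after turn cm [ 4.21  -7.154  0.102] before turn [ 4.109 -7.212  0.111]
t 8.775 pos [ 0.5185 -0.1076  0.3248] w 0.01372066353088605 F [-0.2867  0.1815 -2.7011]
turn [ 0.0008 -0.0036 -0.014 ] shift after turn cm [ 13.577 -10.656   0.102] before turn [ 13.426 -10.845   0.142]
```

Emit:
{"api": "step_arm", "payload": {
  "deltas": [
    [0,-0.0036,-0.014,0,0,0,0],
    [0,0,0,1.4,-2.38,0.034,0],
    [0,0,0,1.4,-2.38,0.034,0],
    [0,0,0,1.4,-2.38,0.034,0],
    [0,0,0,0,0,0,0],
    [0,0,0,2.1,-0.787,0,0],
    [0,0,0,2.1,-0.787,0,0],
    [0,0,0,2.1,-0.787,0,0],
    [0,0,0,1.4,-0.525,0,0],
    [0,0,0,0,0,0,0],
    [0,0,0,0,0,0,0]
  ]
}}

```text
t: 10.15
eef_pos: [0.5121, -0.1603, 0.1788]
eef_rot: [0.704, 0.179, 0.684, 0.072]
ft_force: [-0.8, -0.2, -1.4]
gripper_width: 0.0136
```

Run:
```python
from h import *
plan(*goal(.046,.0,20.5))
import cv2
for nm,b in [("scene",(190,30,140,170)),("side",(295,30,140,160))]:
    im=snapshot(nm)["img"][:,:,::-1]; x,y,w,h=b
    cv2.imwrite(f"pics/{nm}4.png",cv2.resize(im[y:y+h,x:x+w],None,fx=3.5,fy=3.5,interpolation=cv2.INTER_CUBIC))
```

```text
t 10.15 pos [ 0.5121 -0.1603  0.1788] w 0.013627200870533018 F [-0.8411 -0.2346 -1.4458]
turn [-0.0006  0.0016 -0.0003] shift after turn cm [ 1.767 -0.568 -0.059] before turn [ 1.767 -0.568 -0.062]
```

View pics/scene4.png

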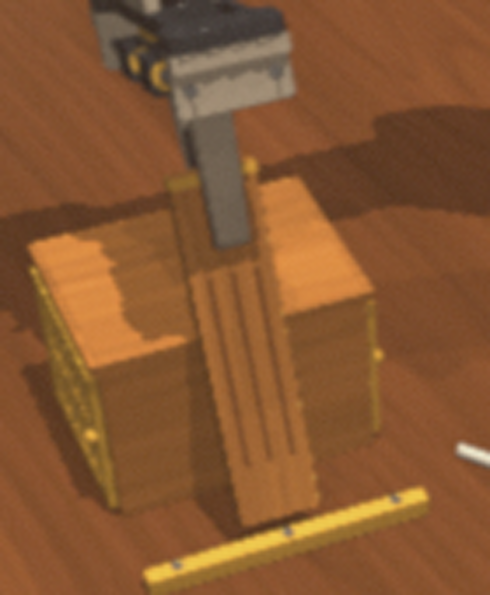

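View pics/side4.png

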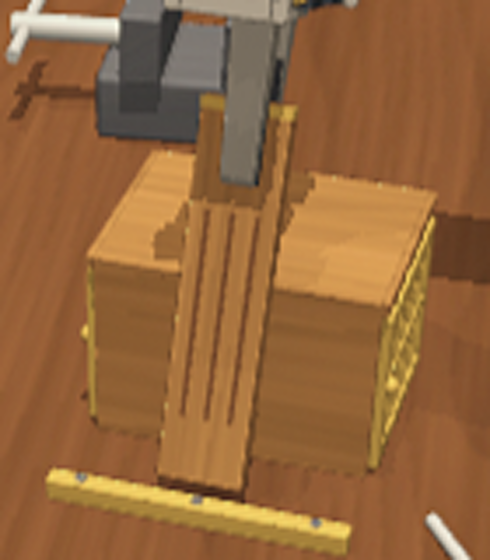

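The foot hangs about 18 mm over the gap, just inside the rail and near mid-bin. I'll lower it gently.

Emit:
{"api": "step_arm", "payload": {
  "deltas": [
    [0,0,0,0.6,-0.2,-0.03,0],
    [0,0,0,0.6,-0.2,-0.03,0],
    [0,0,0,0.2,-0.07,0,0],
    [0,0,0,0,0,0,0]
  ]
}}

```text
t: 10.75
eef_pos: [0.5108, -0.1603, 0.1627]
eef_rot: [0.703, 0.179, 0.684, 0.072]
ft_force: [0.1, -1.5, -1.2]
gripper_width: 0.0136
```

Emit:
{"api": "step_arm", "payload": {
  "deltas": [
    [0,0,0,0.1,-0.037,0,0],
    [0,0,0,0.1,-0.037,0,0],
    [0,0,0,0,0,0,0]
  ]
}}

```text
t: 11.12
eef_pos: [0.5106, -0.1602, 0.1606]
eef_rot: [0.703, 0.179, 0.684, 0.072]
ft_force: [-0.5, -3.3, -0.7]
gripper_width: 0.0141
```

Emit:
{"api": "step_arm", "payload": {
  "deltas": [
    [0,0,0,0.1,-0.037,0,0],
    [0,0,0,0,0,0,0]
  ]
}}

```text
t: 11.38
eef_pos: [0.5108, -0.1602, 0.1601]
eef_rot: [0.703, 0.179, 0.684, 0.072]
ft_force: [-1.0, -3.2, 3.2]
gripper_width: 0.0136
```

Run:
```python
from h import *
plan(*goal(.046,.0,20.5))
import cv2
for nm,b in [("scene",(190,30,140,170)),("side",(295,30,140,160))]:
    im=snapshot(nm)["img"][:,:,::-1]; x,y,w,h=b
    cv2.imwrite(f"pics/{nm}5.png",cv2.resize(im[y:y+h,x:x+w],None,fx=3.5,fy=3.5,interpolation=cv2.INTER_CUBIC))
```

```text
t 11.375 pos [ 0.5108 -0.1602  0.1601] w 0.013580237200678271 F [-1.0392 -3.166   3.2365]
turn [-0.0014  0.0004 -0.0001] shift after turn cm [0.017 0.09  0.068] before turn [0.017 0.09  0.067]
```

View pics/scene5.png

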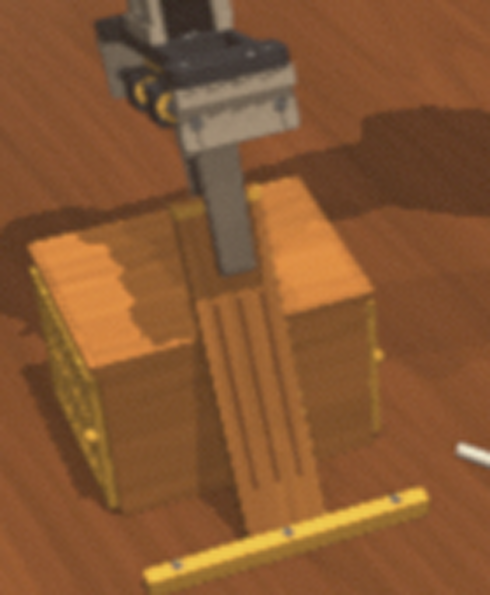

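View pics/side5.png

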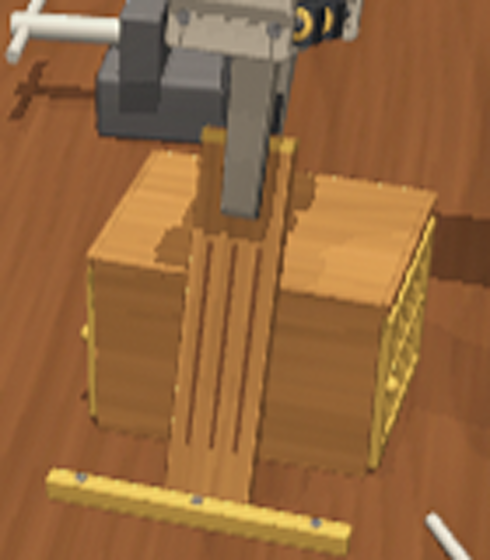

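The foot is on the counter (Fz rose to +3 N) right behind the rail, and the back face is about 2 mm off the bin edge. I'll release with a partial opening.

Emit:
{"api": "step_arm", "payload": {
  "deltas": [
    [0,0,0,0,0,0,0.17],
    [0,0,0,0,0,0,0.2],
    [0,0,0,0,0,0,0.25],
    [0,0,0,0,0,0,0.3],
    [0,0,0,0,0,0,0.4],
    [0,0,0,0,0,0,0.45],
    [0,0,0,0,0,0,0.45],
    [0,0,0,0,0,0,0.45],
    [0,0,0,0,0,0,0.45]
  ],
  "grip_force": 10
}}

```text
t: 12.6
eef_pos: [0.5108, -0.1598, 0.1598]
eef_rot: [0.703, 0.179, 0.684, 0.072]
ft_force: [0.8, 0.1, -0.8]
gripper_width: 0.0412
```

Run:
```python
from h import *
import cv2
plan(*goal(.046,.0,20.5))
for nm,b in [("scene",(190,30,140,170)),("side",(295,30,140,160))]:
    im=snapshot(nm)["img"][:,:,::-1]; x,y,w,h=b
    cv2.imwrite(f"pics/{nm}6.png",cv2.resize(im[y:y+h,x:x+w],None,fx=3.5,fy=3.5,interpolation=cv2.INTER_CUBIC))
```

```text
t 12.6 pos [ 0.5108 -0.1598  0.1598] w 0.04120032299848474 F [ 0.7536  0.1058 -0.8483]
turn [-0.0014  0.0001 -0.0006] shift after turn cm [-0.023  0.063  0.075] before turn [-0.023  0.063  0.075]
```

View pics/scene6.png

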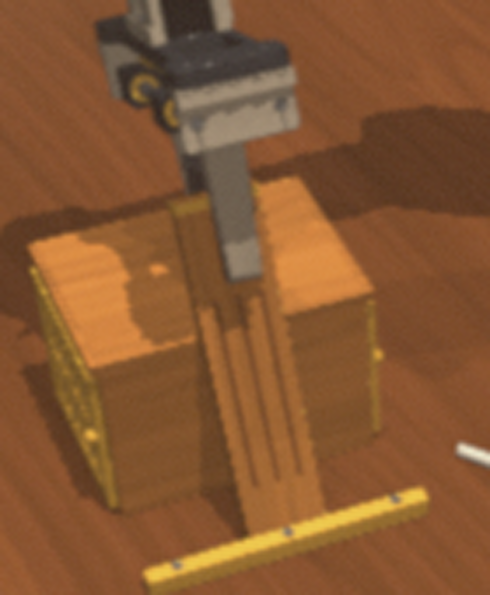

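View pics/side6.png

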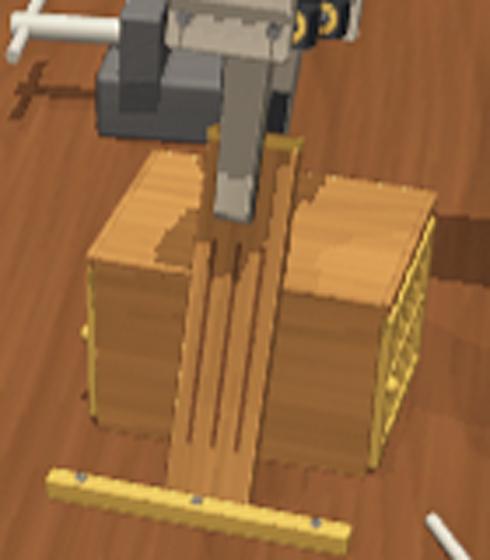

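Released and leaning. I'll retract along the tool axis and then rise well clear.

Emit:
{"api": "step_arm", "payload": {
  "deltas": [
    [0,0,0,-1,0,0,0.45],
    [0,0,0,-2,0,0,0.45],
    [0,0,0,-3,0,0,0.45],
    [0,0,0,-3,0,0,0.45],
    [0,0,0,-3,0,0,0.45],
    [0,0,0,-3,0,0,0.45],
    [0,0,0,0,0,0,0.45],
    [0,0,0,0,0,0,0.45]
  ]
}}

```text
t: 13.7
eef_pos: [0.5025, -0.2113, 0.2998]
eef_rot: [0.703, 0.179, 0.685, 0.073]
ft_force: [0.2, 0.8, -0.2]
gripper_width: 0.0413
```

Run:
```python
from h import *
import cv2
print(cur()[0]["eef_pos"],cur()[0]["ft_force"])
for nm,b in [("scene",(190,30,140,170)),("side",(295,30,140,160))]:
    im=snapshot(nm)["img"][:,:,::-1]; x,y,w,h=b
    cv2.imwrite(f"pics/{nm}7.png",cv2.resize(im[y:y+h,x:x+w],None,fx=3.5,fy=3.5,interpolation=cv2.INTER_CUBIC)); cv2.imwrite(f"pics/{nm}7f.png",im)
```

```text
[ 0.5025 -0.2113  0.2998] [ 0.1829  0.8072 -0.2233]
```

View pics/scene7.png

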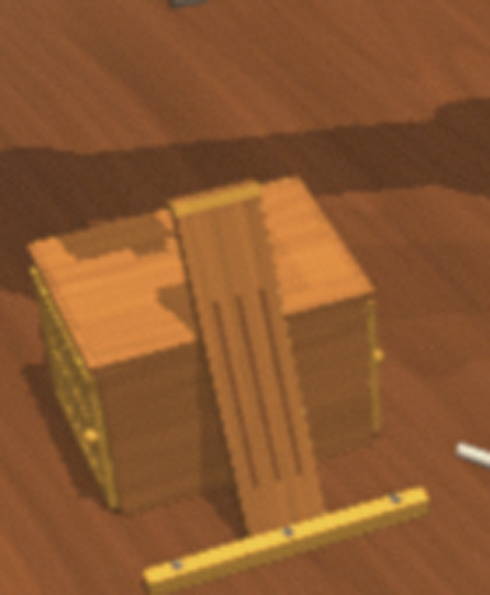

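View pics/side7.png

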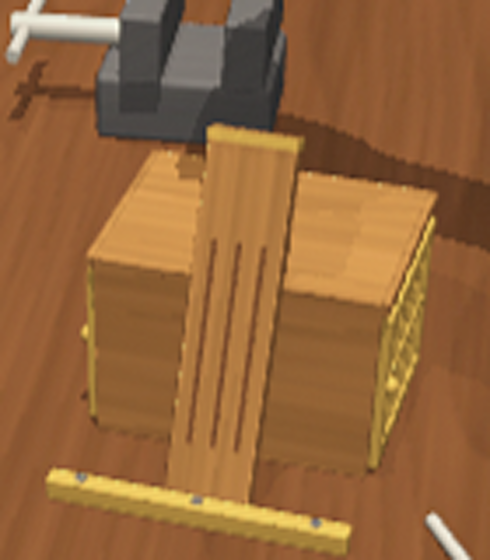

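View pics/scene7f.png

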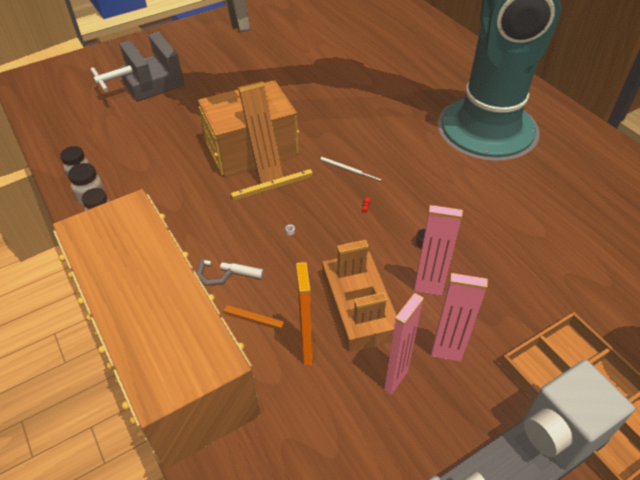

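Run:
```python
from h import *
S=snapshot("scene");D=snapshot("side")
f=lambda u,v,ox,oy:(ox+u/3.5,oy+v/3.5)
L,a1=tri(S,f(171,203,190,30),D,f(209,126,295,30));Q,b1=tri(S,f(258,183,190,30),D,f(302,139,295,30))
m=(L+Q)/2
print(L,Q,a1,b1,"w",np.linalg.norm(L-Q),"yaw",np.degrees(np.arctan2(*(L-Q)[1::-1])),"bin frame x,y,z",(m-O)@t,(m-O)@n,m[2])
# outer-face foot visible line at rail top: cast at z~.012
l=onz(S,f(250,536,190,30),.012);r=onz(S,f(325,515,190,30),.012)
print("foot",l,r,"x",((l+r)/2-O)@t,"y",((l+r)/2-O)@n)
```

```text
[ 0.5329 -0.1792  0.1987] [ 0.4821 -0.1715  0.1986] 0.0003635675914465468 0.0010620764490964609 w 0.051373749152920575 yaw -8.620802315212954 bin frame x,y,z -0.0016556865030677712 -0.022868131566147077 0.1986443946490163
foot [ 0.5422 -0.1     0.012 ] [ 0.4949 -0.0921  0.012 ] x -0.002728064160976599 y 0.05721309939961838
```

Run:
```python
from h import *
a=snapshot("side")["img"]
b=cv2.imread("pics/side7f.png")[:,:,::-1]
print("max change at board",cv2.absdiff(a,np.ascontiguousarray(b))[60:190,330:400].max(), get_obs()["t"])
print(hand_in())
```

```text
max change at board 8 13.95
the job is handed in; nothing more can be done
None
```

I took the long walnut board from the rack's middle slot and leaned it against the bin's smooth side. I then backed the gripper well clear and handed in at about 14 s.

Last checks on the camera pictures:
- **Position:** the board stands within about 3 mm of mid-side. It faces the wall squarely: board heading −8.6°, bin edge about −8.7° to −8.9°.
- **Foot:** it is on the counter in the gap, with its outer edge at about y = 57–59 mm, against the rail's inner face at 62 mm. I could not see whether it touches the rail, because the rail hides its lowest part.
- **Lean:** the measured top (y ≈ −23 mm, z ≈ 199 mm) fits a tilt of about 21° resting on the bin's edge. The contact itself was not directly visible.
- **Stability:** nothing moved between the last two pictures.
- **Rest of the scene:** both short boards are still in the rack, and the orange and pink boards were not touched.
- **Forces:** the wrist readings stayed within a few newtons.

No check failed. My first fix on the bin's foot corners was off by about 5 mm, so I used its top edge and the rail instead.

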